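# Load the photo light box and hold its bounce flap on the balance

### The job

Stand the little pearl display upright in the middle of the light box's pulled-out stage, with the pearls looking out the way the box's open front window faces, then push the stage fully home. The roof flap has lost its stay, so lift it by its bow handle to its balance point, where it would fall neither shut nor over backwards, and keep holding it still there for my photograph: finish while holding it, do not let go. Do not let the display topple or the flap go over backwards, and leave the loupe, the ring box and the tweezers where they are.

Things in the scene. Friction and masses are not known exactly. Their poses are not given: they have to be found in the camera images.
- lightbox: grey photo light box, 110 (x) x 130 (y) x 126 mm high, white inside, fixed on the bench, turned a little. Origin: centre of its underside, on the bench top. Its -x side is the open front (camera window, towards the robot), -y its right side where the stage slides out, z up. The flap covers a window in the roof.
- stage (a joint): slide of the stage drawer (m): 0 = fully home, its front closing the right side of the box, 0.120 = fully out to the right (-y of the box). It starts well out. It needs 1 to 2 N to move and stays where it is left; it has a hard stop at 0.
- stage_center (a point): middle of the top face of the flat white stage plate (84 x 108 mm, four small corner marks round the middle), 14 mm above the bench; moves with the stage, axes as the light box. Stage home: 6 mm to -y of the box's origin. At the plate's -y end stands the stage's grey front, 100 mm wide, 5 mm thick: outer face 59 mm from this point, top edge 115 mm above the bench.
- stage_handle (a point): middle of the bar of the stage's steel bow handle: bar 8 mm thick, 60 mm long along the box's x, 98 mm above the bench, 33 mm out from the outer face of the stage's front. It lies 92 mm from stage_center towards the box's -y: 98 mm to -y of the box's origin when home.
- flap (a joint): roof flap's hinge (rad): 0 = shut on the roof, growing as its front is lifted; 1.57 = panel upright; 2.4 = over backwards on its stop. Nearly free hinge: the flap falls shut, or backwards once past its balance. The heavy handle puts the balance point at 1.43 rad, 8 degrees short of upright; friction keeps it only within 3.5 degrees of that. 0.20 kg; lifting at the handle takes about 1.2 N.
- flap_hinge (a point): middle of the flap's hinge axis, which runs along the box's y at the back edge of the roof: 47 mm behind the box's origin (+x of the box), 134 mm above the bench.
- flap_handle (a point): middle of the bar of the flap's steel bow handle: round, 8 mm thick, 62 mm long (54 free) along the hinge. Shut: 101 mm in front (-x of the box) and 30 mm above the hinge axis, 38 mm above the roof; the panel's free edge is 17 mm nearer the hinge and 30 mm lower. At balance: 15 mm behind, 104 mm above the hinge axis. The bar can turn in a vertical grip as the flap swings.
- pearl_display: small wooden display block that stands upright: 12 mm thick (x), 32 mm wide (y), 85 mm tall, on a foot 22 x 34 x 6 mm; four pearls on an orange cord on its -x face. 0.04 to 0.09 kg. Origin: centre of the underside of the foot; z up. Grip it by its 32 mm wide wooden sides.
- pearl_front (a point): a point in the air 40 mm straight ahead (-x) of the display's middle axis, on the side with the pearls, 45 mm above its underside; tells which way the pearls look.
- loupe: folded steel loupe, 24 x 38 x 12 mm, lying on the bench; origin: centre of its underside. Bystander.
- ring_box: closed dark ring box, 44 x 44 x 29 mm, on the bench; origin: centre of its underside. Bystander.
- tweezers: steel tweezers, 14 x 150 (y) x 10 mm, lying on the bench; origin: centre of the underside. Bystander.
Mind the look-alikes: they are no part of the job. Of the things shaped like the pearl_display, the wooden one is meant.

How it is judged:
On the way, in this order (a step that is already met when the one before it is completed fails the run):
1. the display stands, let go, in the middle of the pulled-out stage, pearls to the front (value of joint stage above 0.06 m and distance between pearl_display and stage_center below 0.015 m and angle between the x axis of pearl_display and the x axis of lightbox, either way round below 0.26 rad and x of pearl_front in the frame of stage_center below 0 m and angle between pearl_display's own z axis and vertical below 0.1 rad and contact force between the fingers and pearl_display below 0.1 N), for 0.2 s.
2. the stage is fully home with the display on it (value of joint stage below 0.004 m and distance between pearl_display and stage_center below 0.015 m), for 0.2 s.
3. the flap is held by the fingers at its balance point (value of joint flap between 1.33 and 1.53 rad and contact force between the fingers and flap above 0.2 N), for 0.3 s.
At the end, for the whole second after the job is handed in: Fingers touch the flap (over 0.2 N) and hold it still (under 0.1 rad/s) within 0.10 rad of its balance at 1.43 rad; the stage is home to 4 mm; on it the display stands at rest, upright (0.1 rad), within 15 mm of the middle and 15 degrees of square, pearls to the box's front (all of step 2 and all of step 3 and velocity of joint flap between -0.1 and 0.1 rad/s and angle between the x axis of pearl_display and the x axis of lightbox, either way round below 0.26 rad and x of pearl_front in the frame of stage_center below 0 m and angle between pearl_display's own z axis and vertical below 0.1 rad and linear speed of pearl_display below 0.02 m/s); the arm keeps its last pose, push and grip.
It fails at once if the flap goes over backwards (value of joint flap above 1.9 rad).
It fails at once if the display is tipped over (angle between pearl_display's own z axis and vertical above 0.9 rad).
It fails at once if the loupe is disturbed (distance of loupe from where it was at the start of the episode above 0.03 m).
It fails at once if the ring box is disturbed (distance of ring_box from where it was at the start of the episode above 0.03 m).
It fails at once if the tweezers are disturbed (distance of tweezers from where it was at the start of the episode above 0.03 m).
It also fails if it takes over 67 s, if anything falls off the work surface, if the arm or the gripper's body presses on something with over 40 N, if the wrist force passes 120 N, or if a joint passes its speed limit or range.

### The arm

A 6-joint arm with a two-finger parallel gripper is mounted at the origin on a cart in front of the work surface, level with it; the furniture and walls round the work are solid. World frame = base frame: x ahead of the robot, y to its left, z up, the work surface at z = 0. Lengths are in m, angles in rad, forces in N, time in s.
With the tool pointing down it reaches from about 0.25 to 0.775 m from the base axis. Payload 4 kg.
Tool frame: the origin (TCP) lies at the very end of the fingers, on their centre line; the grasp point (between the pads) lies 19 mm behind it; z points along the fingers, y is the line along which they close (so a half turn about z gives the same grasp; the last joint's range is limited). The gripper opens to 94 mm and grips with 3 to 60 N. Pads are 16 mm wide; open, the fingers measure 119 mm over their backs; the gripper's body (75 mm by 177 mm) begins 78 mm behind the grasp point.
Start: joints at [-1.224, 0.087, 1.371, -0, 1.684, -0.103], TCP at [0.239, -0.495, 0.206] pointing down, gripper open.
Joint ranges: [-3.1, 3.1], [-0.76, 2.03], [0.27, 2.55], [-1.08, 4.22], [0.17, 2.65], [-2.57, 2.57]. Speed limits (rad/s): [2.79, 2.79, 3.14, 3.14, 3.14, 3.14].

### API

Orientations are given as [roll, pitch, yaw] about the fixed x, y, z axes, in that order (R = Rz(yaw) Ry(pitch) Rx(roll)).
In Python, from bench import robot gives the robot as it stands. The module is installed in compiled form; this text tells all that it offers.
- The arm moves only by the tool move_arm, never from a script. Its argument "deltas" is one flat list of numbers, 7 for each row, row after row: the turn, a rotation vector about the tool's x, y, z in rad, then the shift along the tool's x, y, z in cm, then the closure, from -1 (fully open) to 1 (shut). A call has 1 to 8 rows; each row is the pose to reach, as a shift and turn from the pose commanded when the call began, along the tool's axes at that moment; what a row does not reach only later rows make up. A row lasts 1/10 s, in which the tool goes at most 50 mm and 8.59 degrees, less where a joint would pass 70% of its speed; a pose out of reach is approached as far as the arm can. A call with a gripper value outside its range is refused whole. The fingers move at their own pace and stop on an object; the grip force is fixed at half the most. Time passes only in rows, so rows that repeat a pose let the fingers close. It gives the time, the measured TCP pose, the force, the opening and the grip force at its end, in the units of the state.
- robot.get_obs(): the state, without advancing time (a new reading comes with each control period).
- robot.snapshot(name): name is "scene" or "top" or "wrist"; returns a dict with "image" (384x512x3 uint8, red, green, blue), "depth" (384x512 float32, m along the optical axis (not along the pixel's ray), 0 where there is no reading), "fov_y" (degrees; the focal length in pixels is half the picture's height over the tangent of half this angle, whatever the lens; pixels are square), "cx", "cy" (the principal point, pixels), "origin" and "orientation" of the camera in the world; the wrist camera has in their place "T_tool_cam" (4x4, takes a point from camera to tool coordinates, whose origin is the TCP and whose axes are the flange's). Camera axes: x right, y up, looking along -z (the intrinsics and any distortion apply to the point x, -y, -z); pixel columns grow to the right and rows downward; lengths in m; the calibration is good to about 2 mm. A picture is of the moment at which its call begins: read the wrist's pose just before it.
- robot.close_job(): hands the job in; it is judged then, once.
The state is a dict: "time": time; "joint_positions": joint angles; "qvel": joint speeds; "joint_torque": joint torques, N m; "tool_pos": TCP position; "ee_rot": TCP orientation; "wrist_force": force on the tool from outside, world axes, zero at the start; "wrist_torque": the same for the moment, N m; "width": finger opening in m; "finger_force": force on a finger pad.
Only numpy, scipy, OpenCV 4.12 (cv2) and the standard library are available. Lean on these libraries where they do the work, as an engineer would, in place of code of your own. Each camera call takes 0.05 s, during which the arm holds its last target. There are 200 camera calls.

## Working session

There is one attempt and no reset: what is moved stays moved. The work goes in short steps, Python scripts to look and compute and a tool call to move; the robot and the scene stay as the last step left them, time stands still between calls to the robot, and variables do not carry over. Pictures are saved under pics/ and viewed, at most 10 in all, crops included, and the job is handed in when it is done.

Besides the shell and the picture viewer there is one more tool, called in YAML: its name, and indented under it one key for each argument. move_arm: Moves the arm, as the interface text tells. Its arguments: {"type":"object","properties":{"deltas":{"type":"array","items":{"type":"number"}}},"required":["deltas"]}

```bash
mkdir -p pics; cat > h.py <<'E'
import numpy as np, cv2
from scipy.spatial.transform import Rotation as R
from bench import robot
def cloud(s,T=None):
    h,w=s["depth"].shape; f=h/2/np.tan(np.radians(s["fov_y"])/2)
    u,v=np.meshgrid(np.arange(w),np.arange(h)); d=s["depth"]
    p=np.stack([(u-s["cx"])/f*d,-(v-s["cy"])/f*d,-d],-1)
    if T is not None: return p@T[:3,:3].T+T[:3,3]
    o=np.array(s["orientation"],float)
    M=o if o.shape==(3,3) else (R.from_euler("xyz",o) if o.size==3 else R.from_quat(o)).as_matrix()
    return p@M.T+np.array(s["origin"])
def tool():
    o=robot.get_obs(); T=np.eye(4); T[:3,:3]=R.from_euler("xyz",o["ee_rot"]).as_matrix(); T[:3,3]=o["tool_pos"]; return T
def save(n,im): cv2.imwrite("pics/"+n,im[:,:,::-1])
E
python3 - <<'E'
from h import *
o=robot.get_obs(); print({k:np.round(v,3) for k,v in o.items()})
for n in ("scene","top"):
    s=robot.snapshot(n); print({k:v for k,v in s.items() if k not in("image","depth")}, {k for k in s})
    np.savez(n+".npz",image=s["image"],P=cloud(s)); save(n+".png",s["image"])
    P=cloud(s); print(P[200,256],P[300,100])
E
```

```text
{'time': np.float64(0.0), 'joint_positions': array([-1.224,  0.088,  1.372,  0.   ,  1.684, -0.103]), 'qvel': array([ 0.   , -0.002,  0.001,  0.001,  0.001, -0.   ]), 'joint_torque': array([-1.0000e-03, -3.4019e+01, -3.0243e+01,  7.1000e-02,  3.3000e-02,
       -0.0000e+00]), 'tool_pos': array([ 0.239, -0.495,  0.204]), 'ee_rot': array([-3.139, -0.   ,  0.45 ]), 'wrist_force': array([0.367, 0.176, 0.109]), 'wrist_torque': array([ 0.016,  0.018, -0.025]), 'finger_force': np.float64(0.0), 'width': np.float64(0.094)}
{'fov_y': 54.31286298917413, 'cx': 255.4780172698437, 'cy': 189.12949819151365, 'origin': array([ 0.03053513, -0.76592047,  0.70315289]), 'orientation': array([ 0.93625412,  0.01582002, -0.69563813])} {'fov_y', 'image', 'orientation', 'origin', 'cx', 'cy', 'depth'}
[ 0.226176   -0.52646686  0.46142827] [ 0.09429868 -0.11850245 -0.00119564]
{'fov_y': 55.19927439248906, 'cx': 256.1002758550398, 'cy': 188.95696478317842, 'origin': array([ 0.48180454, -0.14965875,  1.20212767]), 'orientation': array([ 0.06000956, -0.01625433, -1.56049867])} {'fov_y', 'image', 'orientation', 'origin', 'cx', 'cy', 'depth'}
[ 0.52248577 -0.17082322 -0.14822743] [ 0.48180454 -0.14965875  1.20212767]
```

View pics/scene.png

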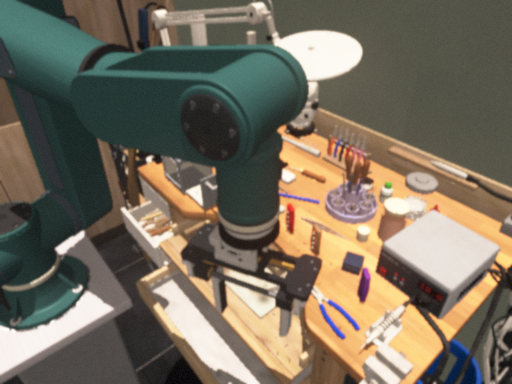

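View pics/top.png

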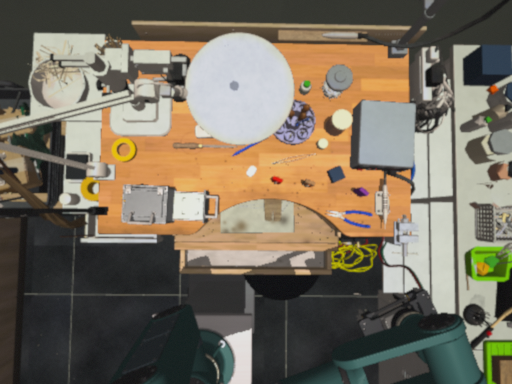

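```bash
python3 - <<'E'
from h import *
t=np.load("top.npz"); im=t["image"]; P=t["P"]
a=cv2.resize(im[150:235,105:225],None,fx=5,fy=5,interpolation=cv2.INTER_CUBIC)
b=cv2.resize(im[150:235,225:345],None,fx=5,fy=5,interpolation=cv2.INTER_CUBIC)
s=np.load("scene.npz")["image"]; c=cv2.resize(s[140:290,150:400],None,fx=3.2,fy=3.2,interpolation=cv2.INTER_CUBIC)
save("crop1.png",np.vstack([np.hstack([a,b])[:, :1200]])[:, ::1]) 
m=np.hstack([a,b]); m=cv2.resize(m,(800,283)); save("crop1.png",np.vstack([m,cv2.resize(c,(528,317)) if 0 else np.pad(cv2.resize(c,(528,317)),((0,0),(0,272),(0,0)))]))
hsv=cv2.cvtColor(im,cv2.COLOR_RGB2HSV)
for n,(u,v) in dict(red=(276,180),wood=(308,183),purple=(361,191),ring=(336,174),loupe=(251,170),tw=(292,160),boxroof=(147,200),bxl=(128,190),front=(207,206),plate=(188,205),handle=(216,206),bench=(260,190)).items():
    print(n,hsv[v,u],P[v,u].round(3))
E
```

```text
red [  2 221 178] [ 0.578 -0.229  0.072]
wood [ 14 130 135] [ 0.57  -0.327  0.074]
purple [143 147 116] [ 0.547 -0.491  0.077]
ring [107  93  93] [ 0.604 -0.426  0.026]
loupe [ 60   2 231] [ 0.615 -0.151  0.014]
tw [ 15 114 208] [ 0.65  -0.285  0.01 ]
boxroof [ 15   9 166] [0.511 0.149 0.136]
bxl [ 16  25 218] [ 0.482 -0.15   1.202]
front [18 24 54] [ 0.496 -0.016  0.061]
plate [ 37  10 231] [0.499 0.051 0.015]
handle [ 14  29 191] [ 0.496 -0.048  0.101]
bench [ 15 159 217] [ 0.551 -0.181  0.001]
```

View pics/crop1.png

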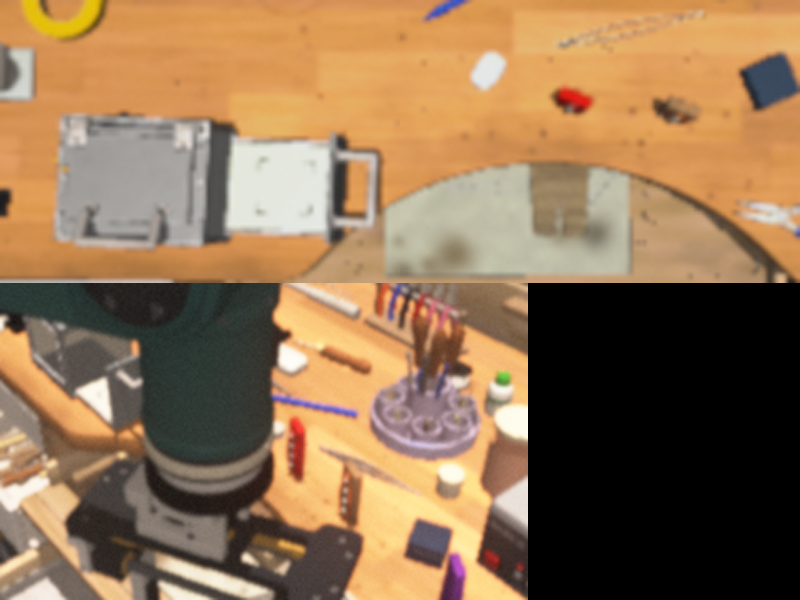

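```bash
python3 - <<'E'
from h import *
s=robot.snapshot("wrist"); print(s["T_tool_cam"].round(3), s["fov_y"],s["cx"],s["cy"])
t=np.load("top.npz"); im=t["image"]; P=t["P"]; hsv=cv2.cvtColor(im,cv2.COLOR_RGB2HSV)
uv=np.zeros(P.shape[:2],bool); uv[150:240,105:225]=1
def rect(m,n):
    q=P[m][:,:2]; r=cv2.minAreaRect((q*1000).astype(np.float32)); print(n,m.sum(),np.round(r[0],1),np.round(r[1],1),round(r[2],2),P[m][:,2].mean().round(4))
z=P[...,2]
rect(uv&(z>.008)&(z<.022)&(hsv[...,2]>190)&(hsv[...,1]<50)&(P[...,1]<.1)&(P[...,1]>-.02),"plate")
rect(uv&(z>.085)&(z<.112)&(P[...,1]<-.01)&(P[...,1]>-.08),"handle")
rect(uv&(z>.107)&(z<.12)&(P[...,1]<0.02),"front")
rect(uv&(z>.118)&(z<.145)&(P[...,1]<.25)&(P[...,1]>.04),"roof")
rect(uv&(z>.15)&(z<.18)&(P[...,1]>.05),"flaphandle")
w=np.zeros_like(uv); w[165:200,290:325]=1
rect(w&(z>.03)&(z<.1),"disp")
q=P[w&(z>.03)&(z<.1)]; print(q.mean(0),z[w].max()); c=np.cov(q[:,:2].T); e,v=np.linalg.eigh(c); print(np.degrees(np.arctan2(v[1,1],v[0,1])))
E
```

```text
[[ 0.001  0.972  0.234  0.067]
 [ 1.    -0.001 -0.001  0.001]
 [-0.001  0.234 -0.972 -0.18 ]
 [ 0.     0.     0.     1.   ]] 60.03451886506138 259.6113639194724 193.05883312785414
plate 787 [498.   50.6] [94.6 89.1] 87.88 0.0146
handle 159 [494.4 -31.7] [41.7 95.9] 87.01 0.1015
front 71 [496.7 -13.2] [ 6.7 97.4] 87.06 0.1141
roof 1625 [501.8 161. ] [136.7 110.5] 87.79 0.1333
flaphandle 122 [460.5 159.5] [30.7 70.3] 0.52 0.1641
disp 67 [ 572.4 -331.7] [30.9 15.5] 67.42 0.074
[ 0.57241421 -0.33034716  0.07403488] 1.2021276730122001
67.7484746323985
```

move_arm:
  deltas: [0,0,0.1,4.5,0,0,-1,0,0,0.21,9,0,0,-1,0,0,0.32,13.5,0,0,-1,0,0,0.43,18,0,0,-1,0,0,0.54,22.5,0,0,-1,0,0,0.65,27,0,0,-1,0,0,0.75,31.5,-0.2,0,-1,0,0,0.84,35,-0.3,0,-1]

```text
time: 0.95
tool_pos: [0.5549, -0.3385, 0.2047]
ee_rot: [-3.141, 0.001, -0.392]
wrist_force: [-0.9, -0.7, -0.2]
width: 0.094
finger_force: 0.0
```

```bash
cat >> h.py <<'E'
def wrist(n):
    T=tool(); s=robot.snapshot("wrist"); P=cloud(s,T@s["T_tool_cam"]); save(n+".png",s["image"]); np.savez(n+".npz",image=s["image"],P=P); return s["image"],P
def delta(pos,yaw):
    T=tool(); G=R.from_euler("xyz",[np.pi,0,yaw]).as_matrix()
    print("turn",R.from_matrix(T[:3,:3].T@G).as_rotvec().round(3),"shift_cm",(T[:3,:3].T@(np.array(pos)-T[:3,3])*100).round(2))
def rect(P,m,n):
    q=P[m][:,:2]; r=cv2.minAreaRect((q*1000).astype(np.float32)); print(n,m.sum(),np.round(r[0],1),np.round(r[1],1),round(r[2],2),np.median(P[m][:,2]).round(4)); return r
E
python3 - <<'E'
from h import *
im,P=wrist("w1"); z=P[...,2]; o=robot.get_obs(); print(o["time"],o["tool_pos"],o["ee_rot"])
n=np.hypot(P[...,0]-.572,P[...,1]+.331)<.05
rect(P,n&(z>.08)&(z<.098),"disptop"); rect(P,n&(z>.03)&(z<.1),"all"); rect(P,n&(z>.003)&(z<.012),"foot")
t=np.load("top.npz")["P"]; m=(t[...,2]>.2)&(t[...,2]<1)&(t[...,0]>.25)&(t[...,0]<.66)&(abs(t[...,1])<.35); print(m.sum(), t[m].min(0) if m.any() else 0,t[m].max(0) if m.any() else 0)
E
```

```text
1.0 [ 0.55893176 -0.33540268  0.20394819] [-3.13720486e+00 -1.02391892e-03 -3.90051639e-01]
disptop 452 [ 573.8 -333.8] [31.4 12.2] 69.24 0.0852
all 687 [ 572.4 -333.4] [31.6 15.1] 69.47 0.0844
foot 11 [ 589.5 -328.7] [36.5 82.4] 12.51 0.0033
1431 [ 0.47213206 -0.2025828   0.20061147] [0.6599882  0.34989761 0.47635212]
```

View pics/w1.png

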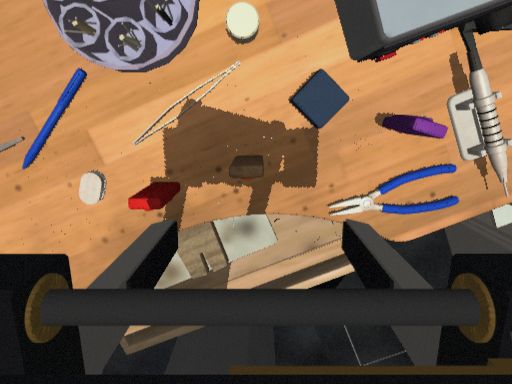

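```bash
python3 - <<'E'
from h import *
delta([.5738,-.3338,.055],-.361)
E
```

```text
turn [-0.004 -0.001 -0.029] shift_cm [ 1.3  -0.65 14.9 ]
```

move_arm:
  deltas: [0,0,-0.03,1.2,-0.5,3,-1,0,0,-0.03,1.2,-0.5,6,-1,0,0,-0.03,1.2,-0.5,8,-1,0,0,-0.03,1.2,-0.5,8,-1,0,0,-0.03,1.2,-0.5,8,-1]

```text
time: 1.5
tool_pos: [0.5657, -0.3404, 0.1253]
ee_rot: [-3.141, 0.001, -0.36]
wrist_force: [0.4, 0.2, 0.5]
width: 0.0939
finger_force: 0.0
```

```bash
python3 - <<'E'
from h import *
im,P=wrist("w2"); z=P[...,2]; print(robot.get_obs()["qvel"])
n=np.hypot(P[...,0]-.572,P[...,1]+.331)<.04
rect(P,n&(z>.078)&(z<.098),"disptop")
delta([.5738,-.3338,.055],-.361)
E
```

```text
[-0.00038552 -0.017547   -0.02174276 -0.00090157 -0.00294217  0.00212014]
disptop 822 [ 572.7 -333.1] [32.1 15.1] 69.52 0.0851
turn [ 0.001 -0.002  0.001] shift_cm [ 0.43 -0.93  7.18]
```

move_arm:
  deltas: [0,0,0,0.4,-0.85,0,-1,0,0,0,0.4,-0.85,2.5,-1,0,0,0,0.4,-0.85,5,-1,0,0,0,0.4,-0.85,7.1,-1,0,0,0,0.4,-0.85,7.1,-1,0,0,0,0.4,-0.85,7.1,0.2,0,0,0,0.4,-0.85,7.1,0.5,0,0,0,0.4,-0.85,7.1,0.9]

```text
time: 2.35
tool_pos: [0.574, -0.3346, 0.057]
ee_rot: [3.141, -0.004, -0.36]
wrist_force: [0.6, 0.5, 0.3]
width: 0.0734
finger_force: 0.0
```

move_arm:
  deltas: [0,0,0,0,0,0,0.9,0,0,0,0,0,0,0.9,0,0,0,0,0,0,0.9,0,0,0,0,0,0,0.9]

```text
time: 2.75
tool_pos: [0.5727, -0.3339, 0.0545]
ee_rot: [3.142, -0.0, -0.36]
wrist_force: [0.2, 0.8, 0.5]
width: 0.0414
finger_force: 0.0
```

move_arm:
  deltas: [0,0,0,0,0,0,0.9,0,0,0,0,0,0,0.9,0,0,0,0,0,0,0.9,0,0,0,0,0,0,0.9]

```text
time: 3.15
tool_pos: [0.5727, -0.3338, 0.0544]
ee_rot: [-3.142, 0.0, -0.36]
wrist_force: [0.2, 0.6, 0.7]
width: 0.032
finger_force: 30.0
```

move_arm:
  deltas: [0,0,0,0,0,-1,0.9,0,0,0,0,0,-3,0.9,0,0,0,0,0,-6,0.9,0,0,0,0,0,-9,0.9,0,0,0,0,0,-12,0.9,0,0,0,0,0,-14,0.9,0,0,0,0,0,-14,0.9]

```text
time: 3.85
tool_pos: [0.5744, -0.335, 0.2001]
ee_rot: [3.139, -0.009, -0.36]
wrist_force: [-0.1, -0.3, -0.2]
width: 0.0317
finger_force: 30.0
```

```bash
python3 - <<'E'
from h import *
robot_pos=robot.get_obs()["tool_pos"]; print(robot_pos)
im,P=wrist("w3")
delta([.42,.02,.2],-.04)
E
```

```text
[ 0.57439822 -0.3350041   0.20012394]
turn [ 0.002 -0.005 -0.32 ] shift_cm [-26.86 -27.75  -0.45]
```

View pics/w3.png

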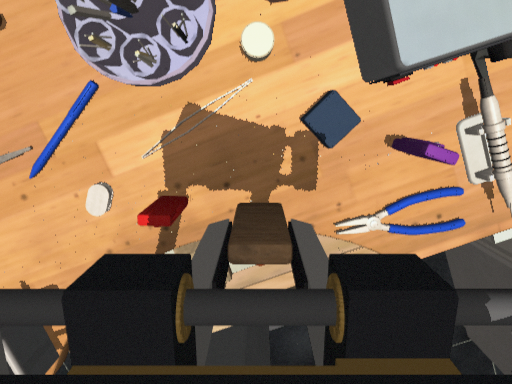

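```bash
python3 - <<'E'
from h import *
t=np.load("top.npz")["P"]
for y in np.arange(-.3,.4,.05):
    m=(t[...,2]>.19)&(t[...,2]<1)&(t[...,0]>.2)&(t[...,0]<.9)&(abs(t[...,1]-y)<.025)
    if m.any():
        q=t[m]; i=q[:,0].argmin(); print(y.round(2),q[i].round(3),q[:,2].min().round(2),np.median(q[:,2]).round(2))
delta([.4,.05,.23],-.04)
E
```

```text
-0.3 [ 0.2   -0.284  0.573] 0.5 0.56
-0.25 [ 0.2   -0.245  0.535] 0.4 0.43
-0.2 [ 0.641 -0.176  0.399] 0.4 0.42
-0.15 [ 0.629 -0.13   0.402] 0.4 0.43
-0.1 [ 0.629 -0.119  0.401] 0.4 0.43
-0.05 [ 0.2   -0.025  0.583] 0.41 0.43
-0.0 [ 0.2   -0.022  0.533] 0.19 0.47
0.05 [0.2   0.075 0.435] 0.19 0.47
0.1 [0.2   0.076 0.476] 0.19 0.34
0.15 [0.683 0.174 0.469] 0.26 0.34
0.2 [0.672 0.223 0.454] 0.21 0.35
0.25 [0.661 0.275 0.448] 0.21 0.46
0.3 [0.65  0.323 0.446] 0.28 0.44
0.35 [0.469 0.355 0.45 ] 0.19 0.35
turn [ 0.002 -0.005 -0.32 ] shift_cm [-29.78 -29.85  -3.47]
```

move_arm:
  deltas: [0,0,-0.02,-1.5,-1.5,-1,0.9,0,0,-0.06,-4.5,-4.5,-2,0.9,0,0,-0.1,-7.5,-7.5,-3,0.9,0,0,-0.14,-10.8,-10.8,-4,0.9,0,0,-0.18,-14,-14,-4,0.9,0,0,-0.23,-17.3,-17.3,-4,0.9,0,0,-0.28,-20.5,-20.5,-4,0.9,0,0,-0.32,-22.5,-22.5,-4,0.9]

```text
time: 4.7
tool_pos: [0.4392, -0.0414, 0.2327]
ee_rot: [-3.14, 0.003, -0.037]
wrist_force: [1.1, -0.6, -1.2]
width: 0.0318
finger_force: 30.0
```

```bash
python3 - <<'E'
from h import *
delta([.4,.06,.23],-.04)
E
```

```text
turn [-0.001  0.003  0.003] shift_cm [-4.29 -9.99  0.29]
```

move_arm:
  deltas: [0,0,0,-1.5,-3,0,0.9,0,0,0,-3,-6.5,0,0.9,0,0,0,-4.2,-9.3,0,0.9,0,0,0,-4.2,-9.3,0,0.9,0,0,0,-4.2,-9.3,0,0.9,0,0,0,-4.2,-9.3,0,0.9]

```text
time: 5.3
tool_pos: [0.4032, 0.0499, 0.2335]
ee_rot: [3.141, 0.002, -0.041]
wrist_force: [-0.3, 0.5, 0.2]
width: 0.0317
finger_force: 30.0
```

```bash
python3 - <<'E'
from h import *
im,P=wrist("w4"); z=P[...,2]; o=robot.get_obs(); print(o["tool_pos"],o["ee_rot"],abs(o["qvel"]).max())
hsv=cv2.cvtColor(im,cv2.COLOR_RGB2HSV)
x,y=P[...,0],P[...,1]; A=(x>.42)&(x<.6)&(y<.26)&(y>-.1)
rect(P,A&(z>.008)&(z<.022)&(hsv[...,1]<50)&(y<.1)&(y>-.015),"plate")
rect(P,A&(z>.108)&(z<.12)&(y<.03),"front")
rect(P,A&(z>.088)&(z<.107)&(y<-.025),"handle")
rect(P,A&(z>.118)&(z<.145)&(y>.05),"roof")
rect(P,A&(z>.15)&(z<.18)&(y>.05),"flaphandle")
E
```

```text
[0.40337062 0.04975137 0.23368029] [ 3.14104770e+00  1.38014941e-03 -4.17133508e-02] 0.009832511351650731
plate 8112 [498.9  43.9] [112.3 105.5] 89.91 0.0146
front 962 [496.1 -13.5] [ 6.4 99.2] 88.28 0.1148
handle 1129 [495.  -39.7] [67.8 29.3] 0.05 0.102
roof 21550 [501.2 161.2] [138.2 110.1] 88.0 0.1361
flaphandle 1708 [458.5 158.6] [70.7 30.9] 88.38 0.1663
```

View pics/w4.png

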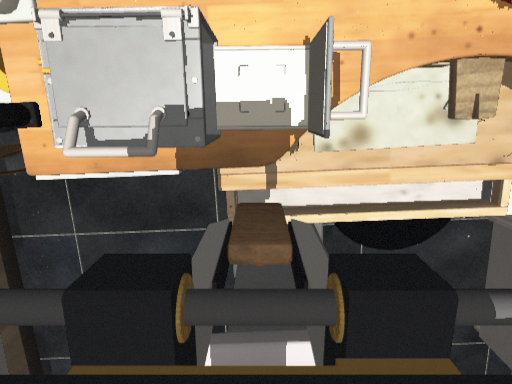

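```bash
python3 - <<'E'
from h import *
d=np.load("w4.npz"); im,P=d["image"],d["P"]; z=P[...,2]
g=cv2.cvtColor(im,cv2.COLOR_RGB2GRAY).astype(int); x,y=P[...,0],P[...,1]
bg=cv2.medianBlur(g.astype(np.uint8),15).astype(int)
m=(z>.008)&(z<.022)&(bg-g>25)&(abs(x-.498)<.034)&(abs(y-.043)<.034)
n,l,s,c=cv2.connectedComponentsWithStats(m.astype(np.uint8),connectivity=8)
for i in range(1,n):
    if s[i,4]>6: k=l==i; print(c[i].round(0),s[i,4],P[k].min(0).round(4),P[k].max(0).round(4))
E
```

```text
[240.  69.] 29 [0.5129 0.0579 0.0123] [0.5239 0.0686 0.0174]
[285.  68.] 11 [0.5132 0.015  0.0139] [0.5229 0.0173 0.0158]
[281. 103.] 49 [0.4715 0.0125 0.012 ] [0.4866 0.0309 0.0166]
[242. 109.] 32 [0.472  0.0592 0.013 ] [0.4826 0.0696 0.0166]
```

```bash
python3 - <<'E'
from h import *
delta([.497,.0425,.0695],-.036)
E
```

```text
turn [ 0.001  0.001 -0.006] shift_cm [ 9.41  0.33 16.41]
```

move_arm:
  deltas: [0,0,-0.006,2.5,0.3,0,0.9,0,0,-0.006,6,0.3,0,0.9,0,0,-0.006,9.4,0.3,0,0.9,0,0,-0.006,9.4,0.3,0,0.9,0,0,-0.006,9.4,0.3,3,0.9,0,0,-0.006,9.4,0.3,7,0.9,0,0,-0.006,9.4,0.3,11,0.9,0,0,-0.006,9.4,0.3,13,0.9]

```text
time: 6.15
tool_pos: [0.4941, 0.0429, 0.1001]
ee_rot: [3.141, 0.007, -0.036]
wrist_force: [0.6, -0.3, -0.7]
width: 0.0322
finger_force: 30.0
```

move_arm:
  deltas: [0,0,0,0,0,0.5,0.9,0,0,0,0,0,0.5,0.9,0,0,0,0,0,0.5,0.9]

```text
time: 6.45
tool_pos: [0.4982, 0.0435, 0.1013]
ee_rot: [3.141, -0.003, -0.035]
wrist_force: [-0.3, 0.4, -1.1]
width: 0.0317
finger_force: 30.0
```

```bash
python3 - <<'E'
from h import *
delta([.497,.0425,.0695],-.036)
E
```

```text
turn [ 0.    -0.003  0.001] shift_cm [-0.12  0.1   3.18]
```

move_arm:
  deltas: [0,0,0,-0.05,0.1,1,0.9,0,0,0,-0.05,0.1,2,0.9,0,0,0,-0.05,0.1,2.6,0.9,0,0,0,-0.05,0.1,2.9,0.9,0,0,0,-0.05,0.1,2.9,0.9,0,0,0,-0.05,0.1,2.9,0.9]

```text
time: 7.05
tool_pos: [0.4966, 0.0429, 0.0705]
ee_rot: [3.142, -0.0, -0.034]
wrist_force: [-0.4, 0.5, -0.7]
width: 0.0314
finger_force: 30.0
```

```bash
python3 - <<'E'
from h import *
delta([.497,.0425,.0685],-.036); print(robot.get_obs()["wrist_force"])
E
```

```text
turn [ 0.    -0.     0.002] shift_cm [0.04 0.04 0.2 ]
[-0.42376607  0.48223458 -0.71918611]
```

move_arm:
  deltas: [0,0,0,0.05,0,0.1,0.9,0,0,0,0.05,0,0.2,0.9,0,0,0,0.05,0,0.2,0.9,0,0,0,0.05,0,0.2,0.9]

```text
time: 7.45
tool_pos: [0.4971, 0.0429, 0.0685]
ee_rot: [3.142, -0.0, -0.034]
wrist_force: [0.1, -0.2, -1.5]
width: 0.0318
finger_force: 30.0
```

move_arm:
  deltas: [0,0,0,0,0,0.1,0.9,0,0,0,0,0,0.1,0.9,0,0,0,0,0,0.1,0.9]

```text
time: 7.75
tool_pos: [0.4973, 0.0429, 0.0683]
ee_rot: [3.142, -0.001, -0.034]
wrist_force: [-2.1, 1.0, 4.4]
width: 0.0319
finger_force: 30.0
```

move_arm:
  deltas: [0,0,0,0,0,0,-0.2,0,0,0,0,0,0,-0.2,0,0,0,0,0,0,-0.2,0,0,0,0,0,0,-0.2,0,0,0,0,0,0,-0.2,0,0,0,0,0,0,-0.2]

```text
time: 8.35
tool_pos: [0.497, 0.0428, 0.0673]
ee_rot: [3.141, 0.0, -0.034]
wrist_force: [0.2, -0.7, -0.3]
width: 0.0565
finger_force: 0.0
```

move_arm:
  deltas: [0,0,0,0,0,-2,-0.2,0,0,0,0,0,-5,-0.2,0,0,0,0,0,-9,-0.2,0,0,0,0,0,-13,-0.2,0,0,0,0,0,-16,-0.2,0,0,0,0,0,-16,-0.2]

```text
time: 8.95
tool_pos: [0.4996, 0.0428, 0.2333]
ee_rot: [-3.142, -0.011, -0.034]
wrist_force: [0.4, -0.1, 0.7]
width: 0.0563
finger_force: 0.0
```

move_arm:
  deltas: [0,0,0,-3,0,0,0.5,0,0,0,-6,0,0,1,0,0,0,-8,0,0,1,0,0,0,-8,0,0,1,0,0,0,-8,0,0,1]

```text
time: 9.45
tool_pos: [0.4171, 0.0456, 0.2267]
ee_rot: [3.141, 0.0, -0.034]
wrist_force: [0.7, -0.9, 0.5]
width: 0.0196
finger_force: 0.0
```

```bash
python3 - <<'E'
from h import *
im,P=wrist("w5"); z=P[...,2]; x,y=P[...,0],P[...,1]
n=(abs(x-.498)<.035)&(abs(y-.043)<.035)
rect(P,n&(z>.09)&(z<.108),"disptop")
A=(x>.42)&(x<.6)
rect(P,A&(z>.108)&(z<.12)&(y<.03),"front"); rect(P,A&(z>.088)&(z<.107)&(y<-.025),"handle")
delta([.497,-.085,.085],-.036)
save("w5c.png",cv2.resize(im[0:180,100:400],None,fx=2.5,fy=2.5))
E
```

```text
disptop 498 [496.4  42.4] [30.5 14.7] 88.06 0.0991
front 958 [495.5 -13.5] [ 6.4 99.3] 88.42 0.1148
handle 1148 [494.8 -38.8] [29.1 66.8] 88.45 0.102
turn [0.    0.    0.002] shift_cm [ 8.4  12.78 14.17]
```

View pics/w5c.png

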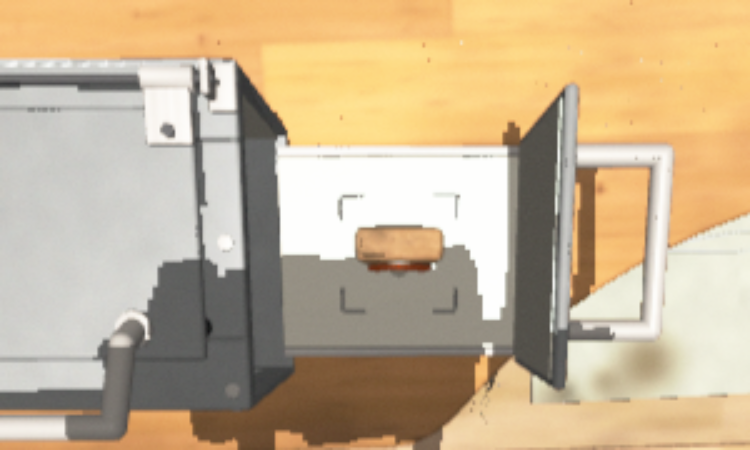

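move_arm:
  deltas: [0,0,0,2,3.5,0,1,0,0,0,4,8,0,1,0,0,0,6,12,0,1,0,0,0,8.2,14.8,0,1,0,0,0,8.2,14.8,4,1,0,0,0,8.2,14.8,8.5,1,0,0,0,8.2,14.8,12.5,1,0,0,0,8.2,14.8,14.1,1]

```text
time: 10.3
tool_pos: [0.4915, -0.1046, 0.0804]
ee_rot: [-3.139, 0.009, -0.035]
wrist_force: [-0.1, 0.3, -0.5]
width: 0.0004
finger_force: 0.0
```

move_arm:
  deltas: [0,0,0,0,0,0,1,0,0,0,0,-1,0,1,0,0,0,0,-1.5,0,1,0,0,0,0,-2,0,1,0,0,0,0,-2.5,0,1,0,0,0,0,-3,0,1,0,0,0,0,-3.5,0,1]

```text
time: 11.0
tool_pos: [0.4954, -0.0697, 0.0869]
ee_rot: [3.141, -0.001, -0.034]
wrist_force: [-0.2, 0.0, 0.3]
width: 0.0004
finger_force: 0.0
```

move_arm:
  deltas: [0,0,0,0,-0.2,0,1,0,0,0,0,-0.5,0,1,0,0,0,0,-1,0,1,0,0,0,0,-1.6,0,1,0,0,0,0,-2.2,0,1,0,0,0,0,-2.9,0,1,0,0,0,0,-3.6,0,1,0,0,0,0,-4.3,0,1]

```text
time: 11.8
tool_pos: [0.4966, -0.0265, 0.0865]
ee_rot: [3.142, 0.0, -0.034]
wrist_force: [-0.3, -1.7, 1.1]
width: 0.0006
finger_force: 0.7
```

move_arm:
  deltas: [0,0,0,0,-0.7,0,1,0,0,0,0,-1.4,0,1,0,0,0,0,-2.1,0,1,0,0,0,0,-2.8,0,1,0,0,0,0,-3.4,0,1,0,0,0,0,-4,0,1,0,0,0,0,-4.5,0,1,0,0,0,0,-4.9,0,1]

```text
time: 12.6
tool_pos: [0.4983, 0.0223, 0.0864]
ee_rot: [3.142, 0.0, -0.034]
wrist_force: [-1.0, -1.7, 1.9]
width: 0.0004
finger_force: 0.7
```

move_arm:
  deltas: [0,0,0,0,-0.3,0,1,0,0,0,0,-0.6,0,1,0,0,0,0,-0.8,0,1,0,0,0,0,-0.9,0,1,0,0,0,0,-0.9,0,1]

```text
time: 13.1
tool_pos: [0.4987, 0.031, 0.0864]
ee_rot: [-3.141, -0.0, -0.034]
wrist_force: [-0.4, 0.0, 0.1]
width: 0.0007
finger_force: 0.2
```

Keep pushing in small steps until the hard stop is felt.

move_arm:
  deltas: [0,0,0,0,-0.2,0,1,0,0,0,0,-0.4,0,1,0,0,0,0,-0.6,0,1,0,0,0,0,-0.6,0,1]

```text
time: 13.5
tool_pos: [0.4989, 0.0372, 0.0864]
ee_rot: [-3.141, -0.0, -0.034]
wrist_force: [-0.2, -0.4, -0.2]
width: 0.0007
finger_force: 0.2
```

move_arm:
  deltas: [0,0,0,0,-0.2,0,1,0,0,0,0,-0.4,0,1,0,0,0,0,-0.4,0,1]

```text
time: 13.8
tool_pos: [0.4991, 0.0412, 0.0865]
ee_rot: [-3.141, -0.0, -0.034]
wrist_force: [-0.4, -0.1, -0.2]
width: 0.0004
finger_force: 0.2
```

move_arm:
  deltas: [0,0,0,0,-0.2,0,1,0,0,0,0,-0.3,0,1,0,0,0,0,-0.3,0,1]

```text
time: 14.1
tool_pos: [0.4991, 0.044, 0.0865]
ee_rot: [-3.141, -0.0, -0.034]
wrist_force: [0.6, -0.5, -0.9]
width: 0.0006
finger_force: 0.3
```

move_arm:
  deltas: [0,0,0,0,-0.1,0,1,0,0,0,0,-0.2,0,1,0,0,0,0,-0.2,0,1]

```text
time: 14.4
tool_pos: [0.4991, 0.0442, 0.0865]
ee_rot: [3.138, -0.0, -0.035]
wrist_force: [0.5, -5.7, 0.4]
width: 0.0005
finger_force: 2.7
```

move_arm:
  deltas: [0,0,0,0,-0.1,0,1,0,0,0,0,-0.2,0,1,0,0,0,0,-0.2,0,1]

```text
time: 14.7
tool_pos: [0.4992, 0.0443, 0.0866]
ee_rot: [3.134, 0.0, -0.035]
wrist_force: [-1.2, -10.5, 0.8]
width: 0.0001
finger_force: 4.9
```

move_arm:
  deltas: [0,0,0,0,0.8,0,1,0,0,0,0,2.0,0,1,0,0,0,0,2.5,-3,1,0,0,0,0,2.5,-7,1,0,0,0,0,2.5,-11.5,1,0,0,0,0,2.5,-15,1,0,0,0,0,2.5,-17,1]

```text
time: 15.4
tool_pos: [0.4994, 0.0227, 0.2607]
ee_rot: [-3.141, -0.006, -0.034]
wrist_force: [-0.2, -0.5, -0.4]
width: 0.0007
finger_force: 0.0
```

move_arm:
  deltas: [0,0,-0.14,-0.7,-1,0,0.5,0,0,-0.28,-1.4,-2,0,0,0,0,-0.42,-2.1,-3,0,0,0,0,-0.56,-2.8,-4,0,0,0,0,-0.7,-3.5,-5,0,0,0,0,-0.84,-4.2,-6,0,0,0,0,-0.98,-5.2,-7,0,0,0,0,-1.12,-5.2,-7.5,0,0]

```text
time: 16.2
tool_pos: [0.4482, 0.1004, 0.2569]
ee_rot: [-3.141, -0.002, 1.093]
wrist_force: [0.2, -0.7, -0.5]
width: 0.047
finger_force: 0.0
```

move_arm:
  deltas: [0,0,-0.14,0,0,0,0,0,0,-0.28,0,0,0,0,0,0,-0.42,0,0,0,0,0,0,-0.45,0,0,0,0,0,0,-0.45,0,0,0,0,0,0,-0.45,0,0,0,0,0,0,-0.45,0,0,0,0]

```text
time: 16.9
tool_pos: [0.449, 0.0995, 0.2565]
ee_rot: [3.142, -0.0, 1.535]
wrist_force: [-0.3, 0.4, 0.3]
width: 0.047
finger_force: 0.0
```

```bash
python3 - <<'E'
from h import *
o=robot.get_obs(); print(o["tool_pos"],o["ee_rot"],o["joint_positions"].round(2),abs(o["qvel"]).max(),o["width"])
im,P=wrist("w6"); z=P[...,2]; x,y=P[...,0],P[...,1]
A=(x>.4)&(x<.62)&(y>-.05)&(y<.26)
m=A&(z>.15)&(z<.18); rect(P,m,"flaphandle"); b=m&(x<.452); rect(P,b,"bar"); print(np.percentile(P[b],[2,50,98],axis=0).round(4))
rect(P,A&(z>.118)&(z<.15),"roof"); rect(P,A&(z>.108)&(z<.1175)&(y<.12),"front"); rect(P,A&(z>.088)&(z<.107)&(y<.088),"stgh")
E
```

```text
[0.44895175 0.0995168  0.25646435] [ 3.14155253e+00 -2.90255187e-04  1.53521031e+00] [ 0.09 -0.12  1.47  0.    1.79  0.13] 0.001873809495535037 0.04701609129707471
flaphandle 1386 [458.9 158.4] [70.1 31.3] 88.36 0.1668
bar 873 [447.5 158.7] [69.  9.] 89.94 0.1679
[[0.4432 0.1259 0.165 ]
 [0.4474 0.1601 0.1679]
 [0.4515 0.1917 0.1696]]
roof 16616 [501.  160.6] [137.7 111. ] 88.23 0.1363
front 8 [443.9 112.3] [6.7 0. ] 87.92 0.1136
stgh 758 [498.7  71.4] [30.1 67.2] 88.46 0.102
```

View pics/w6.png

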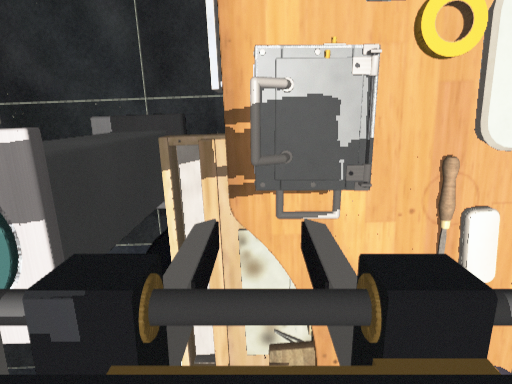

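move_arm:
  deltas: [0,0,0,2,0,0,0,0,0,0,4.5,0,0,0,0,0,0,5.9,-0.1,0,0,0,0,0,5.9,-0.1,2,0,0,0,0,5.9,-0.1,5,0,0,0,0,5.9,-0.1,7,0,0,0,0,5.9,-0.1,7,0,0,0,0,5.9,-0.1,7,0]

```text
time: 17.75
tool_pos: [0.45, 0.1585, 0.1868]
ee_rot: [-3.141, 0.0, 1.536]
wrist_force: [0.2, -0.0, 0.5]
width: 0.047
finger_force: 0.0
```

```bash
python3 - <<'E'
from h import *
im,P=wrist("w7"); z=P[...,2]; x,y=P[...,0],P[...,1]
b=(x>.435)&(x<.452)&(y>.1)&(y<.22)&(z>.15)&(z<.18); rect(P,b,"bar"); print(np.percentile(P[b],[2,50,98],axis=0).round(4))
delta([.4475,.1588,.148],1.536); print(tool()[:3,3])
E
```

```text
bar 1311 [448.1 159.3] [69.1  9.2] 88.67 0.1679
[[0.4435 0.127  0.1652]
 [0.4476 0.1617 0.1679]
 [0.4516 0.1927 0.1696]]
turn [ 0.002 -0.    -0.   ] shift_cm [ 0.   -0.32  3.97]
[0.45060724 0.15863401 0.18772744]
```

move_arm:
  deltas: [0,0,0,0.05,-0.28,1.5,0,0,0,0,0.05,-0.28,3,0,0,0,0,0.05,-0.28,3.8,0,0,0,0,0.05,-0.28,3.8,0,0,0,0,0.05,-0.28,3.8,0.5,0,0,0,0.05,-0.28,3.8,1,0,0,0,0.05,-0.28,3.8,1,0,0,0,0.05,-0.28,3.8,1]

```text
time: 18.6
tool_pos: [0.4475, 0.1592, 0.149]
ee_rot: [3.141, -0.0, 1.536]
wrist_force: [-0.3, 0.8, 0.1]
width: 0.0185
finger_force: 0.0
```

move_arm:
  deltas: [0,0,0,0,0,0,1,0,0,0,0,0,0,1,0,0,0,0,0,0,1,0,0,0,0,0,0,1]

```text
time: 19.0
tool_pos: [0.4474, 0.1592, 0.1486]
ee_rot: [3.141, 0.0, 1.536]
wrist_force: [0.3, -0.7, 0.5]
width: 0.007
finger_force: 30.0
```

```bash
python3 - <<'E'
from h import *
T=tool(); print(T[:3,3],robot.get_obs()["wrist_force"])
a0=np.arctan2(30,-101); r=np.hypot(30,101)
for th in np.arange(0,1.44,.1).tolist()+[1.43]:
    a=a0-th; print(round(th,2),"y",round((r*np.cos(a)+101)/10,2),"z",round(-(r*np.sin(a)-30)/10,2))
E
```

```text
[0.44738471 0.15915277 0.14863197] [ 0.33012683 -0.71262854  0.54135548]
0.0 y 0.0 z -0.0
0.1 y 0.35 z -0.99
0.2 y 0.8 z -1.95
0.3 y 1.34 z -2.85
0.4 y 1.97 z -3.7
0.5 y 2.67 z -4.47
0.6 y 3.46 z -5.18
0.7 y 4.31 z -5.8
0.8 y 5.22 z -6.34
0.9 y 6.17 z -6.78
1.0 y 7.17 z -7.12
1.1 y 8.19 z -7.36
1.2 y 9.24 z -7.5
1.3 y 10.29 z -7.53
1.4 y 11.34 z -7.46
1.43 y 11.65 z -7.42
```

move_arm:
  deltas: [0,0,0,0,0.15,-0.5,1,0,0,0,0,0.35,-1,1,0,0,0,0,0.8,-1.95,1,0,0,0,0,1.34,-2.85,1,0,0,0,0,1.97,-3.7,1,0,0,0,0,2.67,-4.47,1,0,0,0,0,3.46,-5.18,1,0,0,0,0,3.46,-5.18,1]

```text
time: 19.8
tool_pos: [0.4826, 0.158, 0.2029]
ee_rot: [3.14, -0.001, 1.536]
wrist_force: [-5.9, -0.2, 5.7]
width: 0.0069
finger_force: 30.0
```

```bash
python3 - <<'E'
from h import *
o=robot.get_obs(); print(o["tool_pos"],o["ee_rot"],o["wrist_force"],o["width"])
im,P=wrist("w8"); save("w8.png",im)
E
```

```text
[0.48256146 0.15799859 0.20291505] [ 3.14029129e+00 -5.23156991e-04  1.53557890e+00] [-5.88112669 -0.21726296  5.65259975] 0.006939626624709415
```

View pics/w8.png

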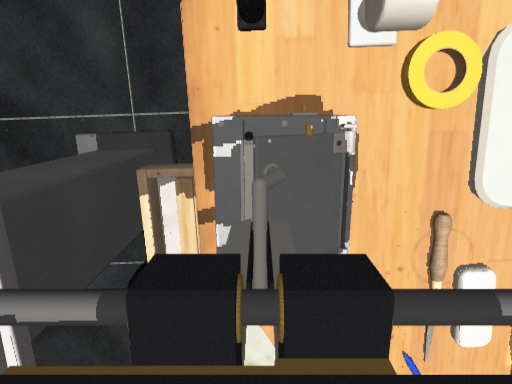

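move_arm:
  deltas: [0,0,0,0,0.4,-0.37,1,0,0,0,0,0.8,-0.68,1,0,0,0,0,1.71,-1.22,1,0,0,0,0,2.66,-1.67,1,0,0,0,0,3.67,-2.01,1,0,0,0,0,4.7,-2.25,1,0,0,0,0,5.25,-2.33,1,0,0,0,0,5.25,-2.33,1]

```text
time: 20.65
tool_pos: [0.5367, 0.1561, 0.2251]
ee_rot: [3.137, -0.001, 1.535]
wrist_force: [-2.0, 0.4, 5.6]
width: 0.0069
finger_force: 30.0
```

move_arm:
  deltas: [0,0,0,0,0.3,-0.05,1,0,0,0,0,0.8,-0.08,1,0,0,0,0,1.3,-0.1,1,0,0,0,0,1.8,-0.1,1,0,0,0,0,2.3,-0.06,1,0,0,0,0,2.6,-0.04,1,0,0,0,0,2.8,-0.02,1,0,0,0,0,2.8,-0.02,1]

```text
time: 21.45
tool_pos: [0.5631, 0.1553, 0.2238]
ee_rot: [3.14, -0.0, 1.536]
wrist_force: [-0.4, 0.4, 4.7]
width: 0.007
finger_force: 30.0
```

move_arm:
  deltas: [0,0,0,0,0,0,1,0,0,0,0,0,0,1,0,0,0,0,0,0,1]

```text
time: 21.75
tool_pos: [0.5624, 0.1552, 0.2239]
ee_rot: [3.141, -0.0, 1.536]
wrist_force: [0.1, 1.7, 4.8]
width: 0.0065
finger_force: 30.0
```

```bash
python3 - <<'E'
from h import *
o=robot.get_obs(); p=o["tool_pos"]; print(p,o["ee_rot"],o["wrist_force"],abs(o["qvel"]).max())
# bar in grip assumed fixed relative to TCP since grasp (16 mm up)
d=np.array(p)-[.4474,.1592,.1486]; bx=d[0]*np.cos(-.033)+d[1]*np.sin(-.033); print(bx, d[2], "theta", 2.853-np.arctan2(30+d[2]*1e3,-101+bx*1e3))
im,P=wrist("w9"); z=P[...,2]; x,y=P[...,0],P[...,1]
b=(z>.14)&(z<.26)&(x>.45)&(x<.62)&(y>.185)&(y<.24); q=P[b]; print(len(q)); 
for zz in np.arange(.14,.26,.01):
    k=q[abs(q[:,2]-zz)<.005]; 
    if len(k): print(zz.round(3),len(k),np.percentile(k[:,0],[5,50,95]).round(4),k[:,1].mean().round(3))
s=robot.snapshot("top"); np.savez("top2.npz",image=s["image"],P=cloud(s)); s=robot.snapshot("scene"); save("scene2.png",s["image"])
save("w9.png",im)
E
```

```text
[0.56238629 0.1552443  0.22391372] [ 3.14093243e+00 -2.31055146e-04  1.53586459e+00] [0.06831152 1.73501978 4.84855861] 0.0027925995319035414
0.11505420497559128 0.07531371760234196 theta 1.4148706662505157
1986
0.14 29 [0.5498 0.5524 0.5529] 0.201
0.15 136 [0.5486 0.5499 0.552 ] 0.199
0.16 100 [0.547  0.5478 0.5485] 0.197
0.17 120 [0.5452 0.5462 0.547 ] 0.198
0.18 181 [0.5426 0.5446 0.5457] 0.202
0.19 132 [0.5424 0.5432 0.5441] 0.199
0.2 136 [0.5407 0.5417 0.5425] 0.201
0.21 339 [0.5391 0.5407 0.5478] 0.194
0.22 494 [0.5353 0.5382 0.5534] 0.195
0.23 101 [0.554  0.5565 0.5603] 0.189
0.24 218 [0.5585 0.5624 0.5667] 0.188
```

View pics/w9.png

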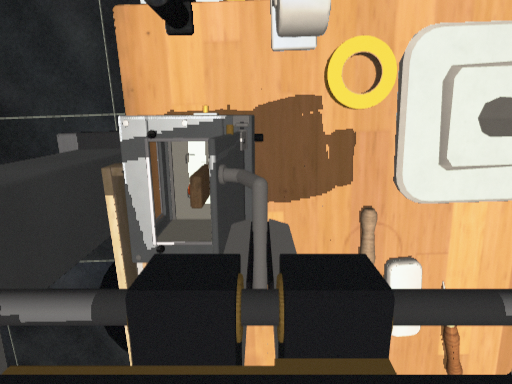

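```bash
python3 - <<'E'
from h import *
P=np.load("w9.npz")["P"]; z=P[...,2]; x,y=P[...,0],P[...,1]
A=(x>.46)&(x<.535)&(y>.1)&(y<.2)
rect(P,A&(z>.092)&(z<.106),"disptop"); rect(P,A&(z>.03)&(z<.106),"disp")
P=np.load("top2.npz")["P"]; z=P[...,2]; x,y=P[...,0],P[...,1]
for n,(a,b,h) in dict(ring=(.604,-.426,.026),loupe=(.615,-.151,.012)).items():
    m=(np.hypot(x-a,y-b)<.05)&(z>h-.007)&(z<h+.015); rect(P,m,n)
E
```

```text
disptop 449 [500.6 151.3] [31.6 14.4] 87.63 0.0993
disp 735 [500.5 151.3] [31.6 14.8] 87.67 0.0976
ring 189 [ 606.6 -427.9] [43.7 45.5] 23.0 0.0284
loupe 93 [ 615.7 -150.4] [76.8 74.8] 58.28 0.012
```

```bash
python3 - <<'E'
from bench import robot
print(robot.close_job())
E
```

```text
the job is handed in; nothing more can be done
None
```

The job is handed in. The wooden display stands upright on the stage with its pearls to the front, the stage is pushed home to its stop, and the gripper is holding the flap still at about 1.42 rad. The call returned no verdict.

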